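Reset the tripped airbrush compressor

ROBOT

A 7-joint arm with a two-finger parallel gripper is mounted at the origin on the work surface. World frame = base frame: x ahead of the robot, y to its left, z up, the work surface at z = 0. Lengths are in m, angles in rad, forces in N, time in s.
With the tool pointing down it reaches from about 0.4 to 0.9 m from the base axis. Payload 5.5 kg.
Tool frame: the origin (TCP) lies midway between the tips of the shut fingers; the grasp point (between the pads) lies 19 mm behind it (manip.grip_depth is the distance from the TCP to the grasp point, in m); z points along the fingers, y is the line along which they close (so a half turn about z gives the same grasp; the last joint's range is limited). The gripper opens to 92 mm and grips with 3 to 60 N. Pads are 19 mm wide; open, the fingers measure 130 mm over their backs; the gripper's body (75 mm by 190 mm) begins 47 mm behind the grasp point.
Start: joints at [1.575, 0.501, -0.427, 1.55, 0.221, 1.138, -0.21], TCP at [0.166, -0.628, 0.227] pointing down, gripper open.
Joint ranges: [-2.88, 2.88], [-0.31, 2.03], [-1.54, 1.56], [0.2, 2.42], [-1.41, 4.55], [0.19, 2.02], [-2.57, 2.57]. Speed limits (rad/s): [2.57, 2.57, 3.14, 3.14, 3.14, 3.14, 3.14].

INTERFACE

Orientations are given as a unit quaternion [x, y, z, w].
In Python, from bench import manip, effector, viewer gives the robot as it stands. Calls block until the motion is done:
- manip.move_pose(position, orientation): joint-space move of the TCP to a pose.
- manip.servo_line(position, ori=None, vel=0.15): straight line of the TCP; ori=None keeps the orientation; vel is the mean speed in m/s.
- manip.movej(angles): joint-space move.
- effector.open_jaws() and effector.close(f_grip=None): open the fingers fully, or close them until they stop; f_grip is the grip in N (None keeps the last).
- manip.sleep(seconds).
- manip.solve_ik(position, orientation): joint angles nearest the present ones, or None.
- viewer.get_image(name): name is "scene" or "top" or "wrist"; returns the picture (400x640x3 uint8, red, green, blue); there is no depth.
- viewer.get_calibration(name): a dict with "vfov" (degrees; the focal length in pixels is half the picture's height over the tangent of half this angle, whatever the lens; pixels are square), "cx", "cy" (the principal point, pixels), "eye" and "attitude" of the camera in the world. Camera axes: x right, y down, z forward; pixel columns grow to the right and rows downward; lengths in m; the calibration is good to about 2 mm. A picture is of the moment at which its call begins: read the wrist's pose just before it. get_calibration takes no time and is no camera call; for the wrist camera it gives the pose at the moment of the call.
A pose or a line that the arm cannot do raises manip.PlanningError and nothing moves.
- manip.hand_in(): hands the job in; it is judged then, once.
Readings, each from a call of its own:
- manip.current_clock(): time.
- manip.current_q(): joint angles.
- manip.current_joint_velocities(): joint speeds.
- manip.current_tau(): joint torques, N m.
- manip.current_tool_pos(): TCP position.
- manip.current_tcp_rot(): TCP orientation.
- manip.current_force(): force on the tool from outside, world axes, zero at the start.
- manip.current_wrist_torque(): the same for the moment, N m.
- manip.current_finger_gap(): finger opening in m.
- manip.current_gripper_force(): force on a finger pad.
Only numpy, scipy, OpenCV 4.12 (cv2) and the standard library are available. Lean on these libraries where they do the work, as an engineer would, in place of code of your own. Each camera call takes 0.05 s, during which the arm holds its last target. There are 200 camera calls.

TASK

The airbrush compressor on the studio table has cut out on overload with its switch still on. Using only the fingertips, rock its switch fully off, reach into the collared well on the deck and press the sunken reset button fully home, then rock the switch fully on again. Do not lift, shove or tip the compressor, and leave the airbrush, jars and other things where they are.

Things in the scene. Friction and masses are not known exactly. Their poses are not given: they have to be found in the camera images.
- compressor: grey box-shaped airbrush compressor, 170 mm deep (x), 280 wide (y), flat deck 140 mm above the table, 3 to 4.6 kg, loose on rubber feet. Origin: centre of its underside; own -x is its front (roughly to the robot), +y its left, z up. Front half of the deck, left to right: rocker at (-30, +85) mm, jar_a, collared well at (-30, -35) mm, jar_b
- handle_mid (a point): middle of the black bar handle across the rear of the deck, 70 mm behind the compressor's origin, bar top 185 mm above the table; not to be used. A round gauge stands at the deck's rear left, up to 40 mm above it; a regulator hangs on the right side, to 188 mm from the middle
- well_rim (a point): centre of the well's mouth, level with the top of its black rectangular collar, 150 mm above the table. The well is a straight rectangular hole, 51 mm along the compressor's y by 33 mm along its x, 40 mm deep from the rim; collar 70 x 52 mm outside, 10 mm high. Shut fingers of 35 x 18 mm fit if their closing line lies along the compressor's y
- reset_top (a point): centre of the top of the reset button, a white cylinder 22 mm across standing in the middle of the well; popped out (tripped) its top is 20 mm below the rim, pressed home 26 mm below. Moves with the button
- reset (a joint): travel of the reset button, m: 0 to 0.001 popped out (as it starts), 0.006 fully home. It moves straight down against about 3.5 N and stays where it is pushed; it does not spring back
- rocker (a joint): angle of the rocker switch, rad: 0.36 fully on (as it starts: rear end down, front end up), 0 fully off (front end down, rear end up). It turns about the compressor's y axis, needs about 3 N on the end that stands up, stops hard at both ends and stays where it is left
- rocker_front (a point): middle of the top of the front half of the black rocker, 12 mm before its pivot; moves with it; press down to switch off. The rocker is a V, 36 mm front to back, 24 wide: the half that is down lies level, 150 mm above the table, the other slopes up from the pivot to 156 mm at its end. Its bezel, 48 x 36 mm, is 4 mm high, below the rocker's faces
- rocker_rear (a point): middle of the top of the rear half of the rocker, 12 mm behind its pivot; press down here to switch on; moves with the rocker
- airbrush: steel airbrush, 150 mm long and 12 mm thick with a colour cup, top 37 mm above the deck, lying left to right in the cradle on the compressor's deck behind the switch and the well; leave alone; origin under its middle
- jar_a: small glass jar, 31 mm across, 28 mm high, standing on the deck between the switch and the well; leave alone; origin centre of its underside
- jar_b: small glass jar, 31 mm across, 28 mm high, standing on the deck to the right of the well; leave alone; origin centre of its underside
- marker: marker pen 138 mm long, 15 mm thick, lying on the table just in front of the compressor; leave alone; origin under its middle
- ink_bottle: black ink bottle with a white cap, 76 mm across, 190 mm high, at the left of the table; leave alone; origin centre of its underside
- ink_bowl: dark green bowl, 110 mm across, 55 mm high, at the right of the table; leave alone; origin centre of its underside
- palette: white round divided palette plate, 224 mm across, 18 mm high, at the right of the table; leave alone; origin centre of its underside
- ruler: flat aluminium ruler 300 x 30 x 4 mm lying at the left of the table; leave alone; origin under its middle

How it is judged:
By the outcome, as a careful person would: the job done as asked, in the order asked, and still so for the second after the job is handed in, with the robot touching nothing.
It also fails if it takes over 45 s, if anything falls off the work surface, if the arm or the gripper's body presses on something with over 40 N, if the wrist force passes 120 N, or if a joint passes its speed limit or range.

## Working session

There is one attempt and no reset: what is moved stays moved. The work goes in short steps, each a Python script; the robot and the scene stay as the last script left them, time stands still between calls to the robot, and variables do not carry over. Pictures are saved under pics/ and viewed, at most 10 in all, crops included, and the job is handed in when it is done.

```bash
mkdir -p pics
python3 - <<'E'
from bench import manip, effector, viewer
import cv2
for n in ("top","scene"):
    im=viewer.get_image(n); cv2.imwrite(f"pics/{n}0.png",im[:,:,::-1]); print(n,viewer.get_calibration(n))
print(manip.current_tcp_rot(),manip.current_clock(), viewer.get_calibration("wrist"))
E
```

```text
top {'vfov': 43.92194182551205, 'cx': 314.0732571566832, 'cy': 202.61830393339008, 'eye': array([ 0.40321318, -0.03649595,  1.41217836]), 'attitude': array([-0.70494423,  0.70790667, -0.03728335,  0.02305924])}
scene {'vfov': 54.68568508570941, 'cx': 324.73262881717125, 'cy': 202.76703446793817, 'eye': array([ 0.8529911 , -0.60268238,  1.22150183]), 'attitude': array([ 0.92455228,  0.26715422, -0.07212887, -0.26197161])}
[ 9.91634489e-01  1.29074650e-01 -7.38888672e-05 -8.77323784e-04] 0.1 {'vfov': 65.16989635510913, 'cx': 320.60975386758656, 'cy': 194.00381122261422, 'eye': array([ 0.23583256, -0.60813635,  0.38405386]), 'attitude': array([ 0.7851883 , -0.60437673, -0.08257603,  0.10672066])}
```

View pics/top0.png

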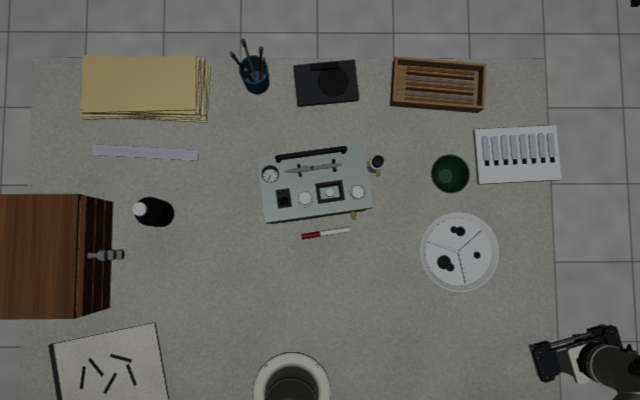

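View pics/scene0.png

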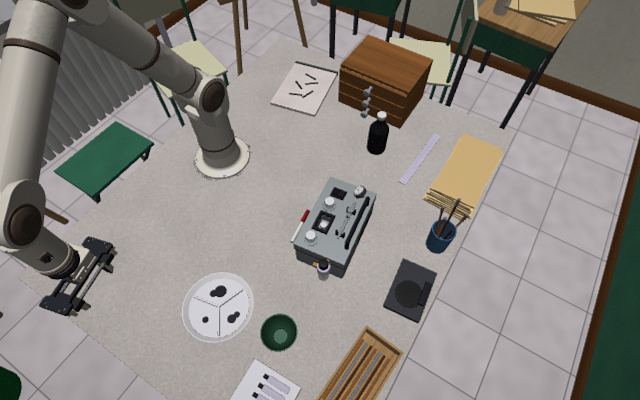

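The top view shows the compressor with its rocker near (284,198), the well near (330,191) and the handle near (311,154). The scene view agrees, and the marker lies in front of the compressor. Next I'll make a rough pose, then move above it for a close look.

```bash
cat > h.py <<'E'
from bench import manip, effector, viewer
import numpy as np, cv2
from scipy.spatial.transform import Rotation as R
def cast(uv,z,cal):
    f=200/np.tan(np.radians(cal['vfov'])/2)
    d=R.from_quat(cal['attitude']).apply([(uv[0]-cal['cx'])/f,(uv[1]-cal['cy'])/f,1])
    return cal['eye']+d*(z-cal['eye'][2])/d[2]
def down(yaw):  # tool z down, tool y along -compressor y (tool x along compressor x)
    c,s=np.cos(yaw),np.sin(yaw)
    return R.from_matrix(np.array([[c,s,0],[s,-c,0],[0,0,-1]]))
def pose_from(rk,wl):  # rocker & well world xy -> origin, yaw
    v=(rk-wl)[:2]; yaw=np.arctan2(-v[0],v[1]); c,s=np.cos(yaw),np.sin(yaw)
    M=np.array([[c,-s],[s,c]]); m=(rk+wl)[:2]/2
    return m-M@[-.03,.025],yaw,M
E
python3 - <<'E'
from h import *
c=viewer.get_calibration("top")
o,yaw,M=pose_from(cast((284,198),.15,c),cast((330,191),.15,c)); print(o,yaw, o+M@[-.03,.085],o+M@[-.03,-.035],cast((311,154),.185,c)[:2],o+M@[.07,0])
# wrist cam in tool frame
T=R.from_quat(manip.current_tcp_rot()); w=viewer.get_calibration("wrist")
print(T.inv().apply(w['eye']-manip.current_tool_pos()),(T.inv()*R.from_quat(w['attitude'])).as_matrix())
for y in (yaw,yaw+np.pi):
  for p in ([-.03,.025],[-.03,.085],[-.03,-.035]):
    print(y,manip.solve_ik(np.r_[o+M@p,.30],down(y).as_quat()))
E
```

```text
[ 0.56546764 -0.06456594] 0.1487522156906441 [0.52320157 0.01504926] [ 0.54098608 -0.10362555] [ 0.63042033 -0.05439155] [ 0.63469461 -0.05419164]
[ 0.07237852 -0.00139884 -0.15825681] [[-1.75795987e-04 -9.63562657e-01 -2.67482665e-01]
 [ 9.99999399e-01 -4.58957157e-04  9.96094819e-04]
 [-1.08256285e-03 -2.67482329e-01  9.63562158e-01]]
0.1487522156906441 [ 0.94227739  0.39546586 -1.15242651  1.73890737  0.37910476  1.25695889
 -1.7239447 ]
0.1487522156906441 [ 0.86175778  0.37695544 -1.17481181  1.76247543  0.36613929  1.24874756
 -1.82929908]
0.1487522156906441 [ 0.90156527  0.36044126 -0.95804815  1.70273366  0.30993165  1.24065668
 -1.55039322]
3.290344869280437 [ 1.06837329  0.59758716 -1.45532534  1.73649245  0.60706853  1.36914053
  1.21828911]
3.290344869280437 [ 0.78952108  0.32737915 -1.05902797  1.76400324  0.30229279  1.22775289
  1.36915866]
3.290344869280437 [ 1.11523661  0.57466269 -1.36876938  1.69788126  0.57662228  1.35454257
  1.36467571]
```

Run:
```python
from h import *
o=np.array([.5655,-.0646]);yaw=.1488;M=R.from_euler('z',yaw).as_matrix()[:2,:2]
effector.close(5)
p=np.array(manip.current_tool_pos())
manip.servo_line(p+[0,0,.1],vel=.2)
manip.move_pose(np.r_[o+M@[-.03,.025],.30],down(yaw+np.pi).as_quat())
manip.sleep(.3)
c=viewer.get_calibration("wrist"); im=viewer.get_image("wrist")
np.save("c1.npy",c,allow_pickle=True); cv2.imwrite("pics/w1.png",im[:,:,::-1])
print(manip.current_clock(),manip.current_tool_pos(),manip.current_force(),manip.current_finger_gap())
```

```text
4.9833 [ 0.5321244  -0.04456921  0.29997554] [-0.37129938  0.45687437 -0.65357054] 0.00023945531445527905
```

View pics/w1.png

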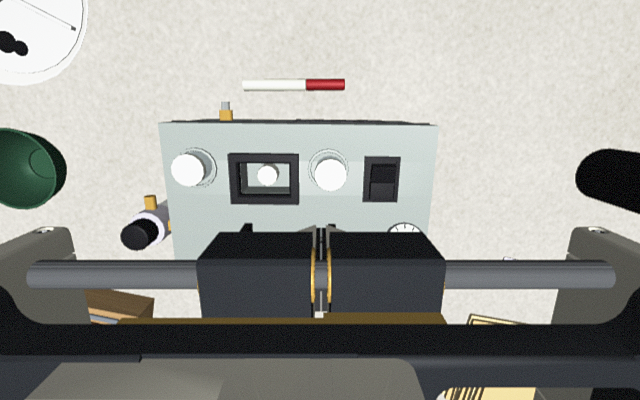

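The wrist view looks over the front of the deck. The collar spans about (230–299, 153–204) with the button at (267,174), and the rocker bezel spans about (363–400, 156–202). I'll refine these with contours.

Run:
```python
from h import *
c=np.load("c1.npy",allow_pickle=True).item(); im=cv2.imread("pics/w1.png")
g=im.max(2); m=(g<95).astype(np.uint8)*255; m[:140]=0; m[215:]=0; m[:,:215]=0; m[:,415:]=0
cs,_=cv2.findContours(m,cv2.RETR_EXTERNAL,cv2.CHAIN_APPROX_NONE)
P={}
for k in cs:
    if cv2.contourArea(k)<600: continue
    r=cv2.boundingRect(k)
    z=.15 if r[0]<330 else .144
    pts=np.array([cast(p[0],z,c)[:2] for p in k],np.float32)
    (ce,sz,a)=cv2.minAreaRect(pts); print(r,ce,sz,a); P[z]=np.array(ce)
o,yaw,M=pose_from(P[.144],P[.15]); print(o,yaw,np.linalg.norm(P[.144]-P[.15]))
b=(im.min(2)>200).astype(np.uint8); b[:150]=0;b[205:]=0;b[:,:240]=0;b[:,292:]=0
mo=cv2.moments(b,True); uv=(mo['m10']/mo['m00'],mo['m01']/mo['m00']); print(uv,mo['m00'],"btn comp xy",M.T@(cast(uv,.13,c)[:2]-o))
cv2.imwrite("pics/z1.png",cv2.resize(im[110:215,150:440],None,fx=2.7,fy=2.7,interpolation=cv2.INTER_CUBIC))
```

```text
(363, 157, 37, 45) (0.5229302048683167, 0.01764160953462124) (0.04637828841805458, 0.03594302013516426) 8.48514461517334
(228, 153, 71, 52) (0.5385220646858215, -0.10077735781669617) (0.05230499431490898, 0.06964398920536041) 7.571098327636719
[ 0.56373293 -0.06243774] 0.130913863238456 0.11944102277325451
(268.1782178217822, 171.32248939179632) 707.0 btn comp xy [-0.03362584 -0.03322744]
```

View pics/z1.png

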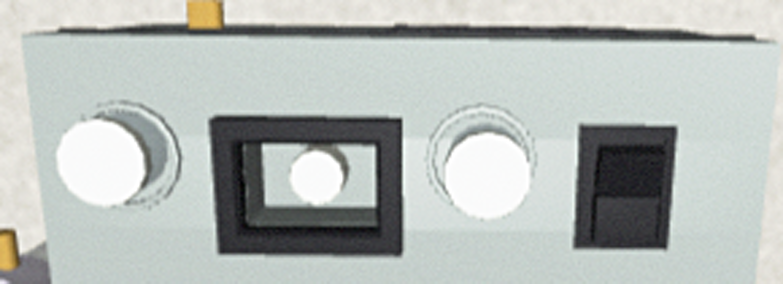

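The crop confirms clean outlines and the measured sizes match. I'll rock the switch off with force-monitored 1 mm steps.

```bash
cat >> h.py <<'E'
o=np.array([.5637,-.0624]);yaw=.135;M=R.from_euler('z',yaw).as_matrix()[:2,:2]; Q=down(yaw+np.pi).as_quat()
def at(x,y,z): return np.r_[o+M@[x,y],z]
def press(x,y,z0,zmin,fmax):
    manip.servo_line(at(x,y,z0),Q,vel=.1)
    f0=np.array(manip.current_force()); z=z0; log=[]
    while z>zmin:
        z-=.001; manip.servo_line(at(x,y,z),Q,vel=.02)
        f=np.array(manip.current_force())-f0; log.append((round(z,4),round(float(manip.current_tool_pos()[2]),4),*f.round(1)))
        if f[2]>fmax: break
    for l in log: print(*l)
    return log
E
python3 - <<'E'
from h import *
manip.servo_line(at(-.043,.085,.2),Q,vel=.15)
press(-.043,.085,.16,.1465,10)
manip.servo_line(at(-.043,.085,.2),Q,vel=.15)
manip.servo_line(at(-.03,.025,.30),Q,vel=.2)
c=viewer.get_calibration("wrist"); im=viewer.get_image("wrist")
cv2.imwrite("pics/z2.png",cv2.resize(cv2.cvtColor(im,cv2.COLOR_RGB2BGR)[110:215,150:440],None,fx=2.7,fy=2.7,interpolation=cv2.INTER_CUBIC))
print(manip.current_clock())
E
```

```text
0.159 0.1594 0.1 -1.1 -0.0
0.158 0.1581 0.9 -1.1 0.2
0.157 0.1569 0.8 0.3 -0.0
0.156 0.1561 1.0 -0.4 1.8
0.155 0.155 -0.5 -1.1 2.8
0.154 0.1538 -1.7 -1.0 2.9
0.153 0.1529 -0.2 -0.3 1.6
0.152 0.1519 -0.8 -0.5 1.4
0.151 0.1509 -1.1 -1.5 1.2
0.15 0.1503 -1.4 -0.7 6.1
0.149 0.1501 -4.8 -2.7 13.9
10.5
```

View pics/z2.png

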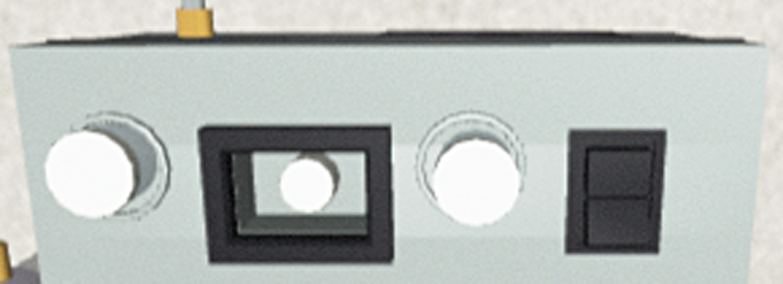

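The rocker has reached its hard stop and both halves are evenly shaded, so it's off. Next is the reset button.

Run:
```python
from h import *
manip.servo_line(at(-.03,-.035,.2),Q,vel=.2)
manip.servo_line(at(-.03,-.035,.155),Q,vel=.12)
f0=np.array(manip.current_force()); z=.155; ok=True
while z>.1375:
    z-=.004; manip.servo_line(at(-.03,-.035,z),Q,vel=.04)
    f=np.array(manip.current_force())-f0; print(round(z,4),f.round(1))
    if np.linalg.norm(f)>5: ok=False;break
if ok:
    l=press(-.03,-.035,.134,.1205,11)
    manip.servo_line(at(-.03,-.035,.2),Q,vel=.12)
print(ok,manip.current_clock())
```

```text
0.151 [-0.5  1.2  0.1]
0.147 [ 0.4  0.7 -0. ]
0.143 [-0.6 -0.  -0.6]
0.139 [-1.   0.6 -0.2]
0.135 [-1.   0.8  0. ]
0.133 0.133 -0.0 -1.4 -0.5
0.132 0.1319 -0.7 0.1 0.1
0.131 0.1309 -0.8 0.1 -1.2
0.13 0.13 -0.3 -0.3 -0.1
0.129 0.1291 -1.3 0.1 2.3
0.128 0.128 -0.7 -0.0 2.6
0.127 0.1269 -0.1 0.6 0.9
0.126 0.1259 0.1 -0.3 2.1
0.125 0.1249 -0.2 -0.2 0.5
0.124 0.1243 -1.6 0.0 5.2
0.123 0.1242 -4.4 -1.2 12.9
True 16.8
```

The button is home, with its hard stop at 0.124. Now I'll switch back on.

Run:
```python
from h import *
manip.servo_line(at(-.017,.085,.2),Q,vel=.2)
press(-.017,.085,.16,.1465,10)
manip.servo_line(at(-.017,.085,.2),Q,vel=.12)
manip.servo_line(at(-.03,.025,.30),Q,vel=.2)
im=viewer.get_image("wrist")
cv2.imwrite("pics/z3.png",cv2.resize(cv2.cvtColor(im,cv2.COLOR_RGB2BGR)[80:225,150:440],None,fx=2.7,fy=2.7,interpolation=cv2.INTER_CUBIC))
print(manip.current_clock())
```

```text
0.159 0.1594 -0.6 -0.3 -0.7
0.158 0.1581 -1.1 -0.3 -1.3
0.157 0.1569 -1.0 -0.8 -0.2
0.156 0.1561 -0.2 0.1 0.8
0.155 0.1553 -0.1 -0.0 1.1
0.154 0.1543 0.9 0.0 3.1
0.153 0.1529 0.8 -0.4 2.7
0.152 0.1518 0.6 0.2 1.4
0.151 0.1508 0.6 0.6 0.8
0.15 0.1501 0.3 -0.1 4.0
0.149 0.1499 -2.7 -0.4 11.6
22.2083
```

View pics/z3.png

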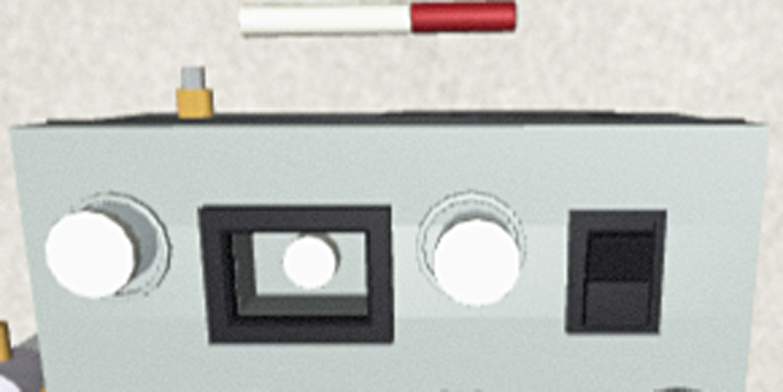

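The rocker shows its original on shading, the button sits lower, and the jars, compressor and marker haven't moved.

```bash
python3 -c "
from bench import manip
print(manip.hand_in())"
```

```text
the job is handed in; nothing more can be done
None
```

The job is handed in: I rocked the switch fully off, pressed the reset button to its stop and rocked the switch fully on again, by about 22 s on the robot clock; the last picture showed the compressor, jars and marker unmoved.

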